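# Show the bay marker to the bench camera with a sprung mirror

## Robot

A 6-joint arm with a two-finger parallel gripper is mounted at the origin on the work surface. World frame = base frame: x ahead of the robot, y to its left, z up, the work surface at z = 0. Lengths are in m, angles in rad, forces in N, time in s.
With the tool pointing down it reaches from about 0.15 to 0.775 m from the base axis. Payload 6.1 kg.
Tool frame: the origin (TCP) lies midway between the tips of the shut fingers; the grasp point (between the pads) lies 19 mm behind it (robot.grip_depth is the distance from the TCP to the grasp point, in m); z points along the fingers, x is the direction in which the jaws open and shut, and the axes are right-handed (so a half turn about z gives the same grasp; the last joint's range is limited). The gripper opens to 85 mm and grips with 20 to 120 N. Pads are 22 mm wide; open, the fingers measure 114 mm over their backs; the gripper's body (76 mm by 85 mm) begins 54 mm behind the grasp point. The pads swing forward as they close: fully open they stand 13 mm farther back than shut.
Start: joints at [-1.288, 0.126, -0.04, 1.405, 0, 1.571], TCP at [0.146, -0.504, 0.231] pointing down, gripper open.
Joint ranges: [-2.72, 2.72], [-0.95, 1.95], [-1.27, 1.35], [-1.78, 2.02], [-1.46, 1.47], [-3.14, 3.14]. Speed limits (rad/s): [2.39, 2.39, 3.01, 3.14, 3.14, 3.14].

## Interface

Orientations are given as [roll, pitch, yaw] about the fixed x, y, z axes, in that order (R = Rz(yaw) Ry(pitch) Rx(roll)).
In Python, from bench import sensors, grab_frame, calibration, robot gives the robot as it stands. The module is installed in compiled form; this text tells all that it offers.
- The arm moves only by the tool arm_command, never from a script. Its argument "rows" is a list of rows, each a list of 4 numbers: the shift along the world's x, y, z in m, then the turn about the world's z in degrees. A call has 1 to 12 rows; each row is the pose to reach, as a shift and turn from the pose measured when the call began; what a row does not reach only later rows make up. A row lasts 1/12 s, in which the tool goes at most 41.7 mm and 7.16 degrees, less where a joint would pass 70% of its speed; a pose out of reach is approached as far as the arm can. A call with a gripper value outside its range is refused whole. "gripper" is the opening, from 0 (shut) to 1 (fully open), set as the call begins (left out, the last holds). The fingers move at their own pace and stop on an object; "newtons" is the grip in N (left out, the last holds). Time passes only in rows, so rows that repeat a pose let the fingers close. It gives the time, the measured TCP pose, the force and the opening at its end, in the units of the state.
- sensors.state(): the state, without advancing time (a new reading comes with each control period).
- grab_frame(name): name is "side" or "top"; returns (picture, depth): 400x640x3 uint8, blue, green, red; 400x640 float32, m along the optical axis (not along the pixel's ray), 0 where there is no reading.
- calibration(name): a dict with "fx", "fy", "cx", "cy" (pixels), "rvec" (rotation vector, rad) and "tvec" (3), from world to camera coordinates, as OpenCV has them. Camera axes: x right, y down, z forward; pixel columns grow to the right and rows downward; lengths in m; the calibration is good to about 2 mm. A picture is of the moment at which its call begins. calibration takes no time and is no camera call.
- robot.finish_job(): hands the job in, once; it reports no verdict.
The state is a dict: "t": time; "q": joint angles; "joint_vel": joint speeds; "effort": joint torques, N m; "position": TCP position; "tcp_rot": TCP orientation; "ft_force": force on the tool from outside, world axes, zero at the start; "wrist_torque": the same for the moment, N m; "opening": finger opening in m.
Only numpy, scipy, OpenCV 4.12 (cv2) and the standard library are available. Lean on these libraries where they do the work, as an engineer would, in place of code of your own. Each camera call takes 0.05 s, during which the arm holds its last target. There are 200 camera calls.

## Task

Pull the analyser's bottom-hinged white flap right down and leave it open, then turn the little spring-return mirror by its orange grip until the green marker inside the bay shows to the bench camera in about the middle of the mirror. Finish while still gripping the orange grip and holding the mirror steady at that angle (let go and it springs back), and leave the yellow light source, the black receiver and the screwdriver where they lie.

Things in the scene. Friction and masses are not known exactly. Their poses are not given: they have to be found in the camera images.
- flap (a joint): Opening angle of the white flap on the analyser's front, rad: 0 shut (upright), 1.5 fully down (nearly level). Its stiff friction hinge stays wherever it is left; moving it takes about 1 to 3 N at the handle. The flap is a plate 156 mm wide, 100 mm high and 8 mm thick, hinged along its lower edge.
- analyser: Grey bench analyser fixed to the table, its front turned to the robot's right. Origin on the table, under the middle of the flap, in the plane of the front; -x points straight out of the front, z up. The roof is 176 mm above the table, 15 mm above the shut flap's top edge.
- flap_hinge (a point): Middle of the flap's hinge line, 60 mm above the table, fixed to the analyser. Axes as the analyser's: z up, -x straight out of the front (the way the flap falls open), y along the hinge line.
- flap_handle (a point): Middle of the flap's handle, a dark round bar 10 mm thick and 90 mm long, parallel to the hinge. Shut, it lies 95 mm above the hinge line and 50 mm in front of it (44 mm from the flap's face to the bar's centre, free space between). It swings with the flap about the hinge line; axes turn with the flap.
- marker (a point): The green marker, a disc 28 mm across on the back wall of the bay behind the flap, 108 mm above the table, straight behind the middle of the handle and 42 mm behind the hinge line. A green stripe on the analyser's roof lies straight above it. The shut flap hides it.
- mirror (a joint): Angle of the mirror about its upright post, rad: 0 at its rest stop, where it squarely faces the camera; grows counter-clockwise seen from above, to 1.4. A spring pulls it back to 0 (0.02 N m at 0, 0.1 N m at 1.2 rad). The mirror is 72 mm wide, 64 mm high, upright in a black frame, centred 105 mm above the table; its face holds the post's axis.
- mirror_grip (a point): Centre of the orange grip on top of the mirror, on the post's axis, 176 mm above the table: an upright bar 12 mm thick (its own x), 44 mm long (its own y), reaching from 148 to 200 mm above the table; the black frame below it ends 141 mm above the table. It turns with the mirror: its x axis is the way the mirror faces.
- lens (a point): Middle of the lens (blue ring) of the fixed black bench camera, 180 mm from the mirror's post on the same fixed aluminium base plate, 105 mm above the table, looking at the mirror. The camera's top is 130 mm above the table.
- sight_line (a point): Imaginary frame at the mirror's middle: its x axis is the camera's line of sight after reflection there, z up. It turns twice as far as the mirror (at mirror 0 it points back at the lens). The marker shows in the mirror's middle when this x axis passes through it, i.e. when, seen from above, the mirror faces half-way between the directions to lens and marker.
- source: Bystander: yellow handheld light source with a dark blue top, 150 x 78 x 34 mm, lying flat; origin at the centre of its underside.
- receiver: Bystander: black receiver box, 80 x 80 x 55 mm; origin at the centre of its underside.
- screwdriver: Bystander: screwdriver lying on the table; origin at its underside, its x axis from handle to tip.

How it is judged:
On the way, in this order (a step that is already met when the one before it is completed fails the run):
1. the flap is pulled right down (value of joint flap above 1.3 rad), for 0.2 s.
2. the gripper holds the mirror so that the camera sees the marker in it (y of marker in the frame of sight_line between -0.04 and 0.04 m and x of marker in the frame of sight_line above 0.1 m and value of joint flap above 1.3 rad and contact force between the fingers and mirror above 1 N), for 0.3 s.
At the end, for the whole second after the job is handed in: The flap is open by more than 1.3 rad; the reflected line of sight passes within 40 mm of the marker (sideways); the fingers press on the mirror or its grip with more than 1 N; the mirror is still (under 0.05 rad/s) (all of step 2 and velocity of joint mirror between -0.05 and 0.05 rad/s); the arm keeps its last pose, push and grip.
It fails at once if the source is moved more than 30 mm (distance of source from where it was at the start of the episode above 0.03 m).
It fails at once if the receiver is moved more than 30 mm (distance of receiver from where it was at the start of the episode above 0.03 m).
It fails at once if the screwdriver is moved more than 30 mm (distance of screwdriver from where it was at the start of the episode above 0.03 m).
It also fails if it takes over 61 s, if anything falls off the work surface, if the arm or the gripper's body presses on something with over 40 N, if the wrist force passes 120 N, or if a joint passes its speed limit or range.

## Working session

There is one attempt and no reset: what is moved stays moved. The work goes in short steps, Python scripts to look and compute and a tool call to move; the robot and the scene stay as the last step left them, time stands still between calls to the robot, and variables do not carry over. Pictures are saved under pics/ and viewed, about 8 in all and at most 12, crops included, and the job is handed in when it is done.

Besides the shell and the picture viewer there is one more tool, called after "Call:" by a JSON object that holds its "name" and its "arguments", one argument or row to a line. arm_command: Moves the arm, as the interface text tells. Its arguments: {"type":"object","properties":{"rows":{"type":"array","items":{"type":"array","items":{"type":"number"}}},"gripper":{"type":"number"},"newtons":{"type":"number"}},"required":["rows"]}

```bash
mkdir -p pics; cat > h.py <<'E'
import numpy as np, cv2
from bench import sensors, grab_frame, calibration, robot
def cam(n):
    c=calibration(n); R=cv2.Rodrigues(np.array(c["rvec"],float))[0]; t=np.array(c["tvec"],float).ravel()
    return c,R,t
def cloud(n,d):
    c,R,t=cam(n); v,u=np.mgrid[0:400,0:640]
    P=np.stack([(u-c["cx"])/c["fx"]*d,(v-c["cy"])/c["fy"]*d,d],-1)
    return (P-t)@R
def plane(n,u,v,z):
    c,R,t=cam(n); o=-R.T@t; r=R.T@np.array([(u-c["cx"])/c["fx"],(v-c["cy"])/c["fy"],1])
    return o+r*(z-o[2])/r[2]
E
python3 - <<'E'
from h import *
for n in("side","top"):
    p,d=grab_frame(n); cv2.imwrite(f"pics/{n}0.png",p); np.savez(f"{n}0.npz",p=p,d=d)
    c,R,t=cam(n); print(n,-R.T@t,R[2],c["fx"])
    P=cloud(n,d); h=cv2.cvtColor(p,cv2.COLOR_BGR2HSV)
    for nm,lo,hi in(("orange",(6,150,100),(18,255,255)),("green",(45,100,50),(80,255,255)),("blue",(95,120,80),(125,255,255)),("yellow",(22,130,100),(34,255,255))):
        m=cv2.inRange(h,lo,hi); k,l,s,ce=cv2.connectedComponentsWithStats(m)
        for i in range(1,k):
            if s[i,4]>25:
                q=P[(l==i)&(d>0)]; print(nm,s[i],ce[i].round(1),np.median(q,0).round(3),np.percentile(q,3,0).round(3),np.percentile(q,97,0).round(3))
print(sensors.state())
E
```

```text
side [ 0.38490981 -0.56297198  0.71591284] [ 0.26051003  0.64673952 -0.71684204] 376.52142621989515
orange [272 245  17  36 200] [280.9 267.8] [ 0.46  -0.2    0.172] [ 0.458 -0.202 -0.002] [ 0.485 -0.078  0.197]
green [250 119  18   8  65] [258.4 122.3] [0.552 0.247 0.176] [0.538 0.229 0.174] [0.568 0.267 0.178]
blue [295  98  22  38 430] [306.2 115.7] [0.706 0.308 0.121] [0.665 0.281 0.083] [0.746 0.335 0.152]
blue [  66  110   73   61 2272] [101.4 141. ] [0.127 0.564 0.028] [0.04  0.49  0.002] [0.21  0.726 0.031]
blue [216 219  46  34 733] [238.6 235.2] [0.421 0.031 0.034] [ 0.378 -0.     0.032] [0.465 0.062 0.036]
blue [371 241  11  21  76] [377.5 250.6] [ 0.657 -0.195  0.121] [ 0.654 -0.205  0.098] [ 0.661 -0.17   0.126]
blue [203 242  17  18 121] [210.5 250.8] [0.35  0.011 0.034] [ 0.34  -0.014  0.032] [0.36  0.039 0.036]
yellow [ 197  215   73   59 1278] [232.5 247.8] [0.39  0.001 0.031] [ 0.331 -0.025 -0.   ] [0.48  0.074 0.037]
yellow [273 244  13  21 127] [278.8 254. ] [ 0.464 -0.18   0.199] [ 0.459 -0.2    0.197] [ 0.469 -0.161  0.2  ]
top [ 0.39638157 -0.02500881  1.172560
[... 1303 characters left out ...]
 0.037] [0.354 0.03  0.032] [0.37  0.044 0.042]
{'t': 0.1, 'q': array([-1.28800651e+00,  1.26379980e-01, -4.05367752e-02,  1.40539666e+00,
        1.18982220e-05,  1.57079662e+00]), 'joint_vel': array([ 0.00032876, -0.00055354,  0.00421943, -0.00067899,  0.0015736 ,
       -0.00029121]), 'effort': array([-2.61303703e-04, -4.36904347e+01,  3.53604877e+01,  1.36076234e-02,
       -1.31682842e-05,  2.64067518e-05]), 'position': array([ 0.1463924 , -0.50378594,  0.23056108]), 'tcp_rot': array([-3.14158076e+00,  1.51708713e-03, -1.28800680e+00]), 'ft_force': array([0.3029527 , 0.15716507, 0.81421458]), 'wrist_torque': array([-0.02987298, -0.0630878 ,  0.01691567]), 'opening': 0.08529591924520087}
```

View pics/side0.png

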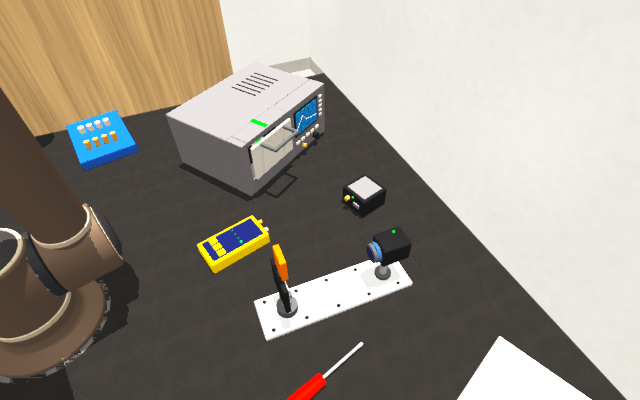

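View pics/top0.png

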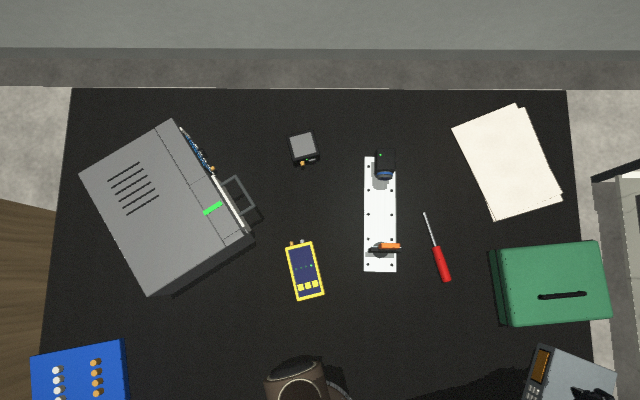

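```bash
python3 - <<'E'
from h import *
for n in("top","side"):
    z=np.load(n+"0.npz"); p,d=z["p"],z["d"]; P=cloud(n,d)
    roof=(d>0)&(abs(P[...,2]-.177)<.006)&(P[...,1]>.1)&(P[...,0]>.3)&(P[...,1]<.65)
    r=cv2.minAreaRect(P[roof][:,:2].astype(np.float32)); print(n,"roof",r,cv2.boxPoints(r).round(3).tolist())
    h=cv2.cvtColor(p,cv2.COLOR_BGR2HSV); g=(cv2.inRange(h,(45,100,50),(80,255,255))>0)&roof
    r=cv2.minAreaRect(P[g][:,:2].astype(np.float32)); print("stripe",r)
    x=P[...,:2]
    q=(d>0)&(P[...,2]>.135)&(P[...,2]<.168)&(P[...,1]>.08)&(P[...,1]<.32)&(P[...,0]>.45)
    v,u=np.nonzero(q); 
    r=cv2.minAreaRect(P[q][:,:2].astype(np.float32)); print("handle+flap",len(v),r,u.min(),u.max(),v.min(),v.max())
    y0,y1,x0,x1=(90,260,160,330) if n=="top" else (80,220,180,350)
    c=cv2.resize(p[y0:y1,x0:x1],None,fx=3.5,fy=3.5,interpolation=cv2.INTER_CUBIC); cv2.imwrite(f"pics/{n}crop.png",c)
    o=(d>0)&(P[...,2]>.145)&(P[...,2]<.21)&(abs(P[...,0]-.464)<.04)&(abs(P[...,1]+.18)<.05)
    print("grip",cv2.minAreaRect(P[o][:,:2].astype(np.float32)))
E
python3 - <<'E'
import cv2,numpy as np
a=cv2.imread('pics/topcrop.png');b=cv2.imread('pics/sidecrop.png')
b=cv2.resize(b,(400,330));a=cv2.resize(a,(400,400));b=cv2.copyMakeBorder(b,0,70,0,0,0)
cv2.imwrite('pics/crops.png',np.hstack([a,b]))
E
```

```text
top roof ((0.5619441270828247, 0.38055914640426636), (0.3611355721950531, 0.2712365984916687), 33.61943054199219) [[0.335999995470047, 0.39399999380111694], [0.4869999885559082, 0.1679999977350235], [0.7870000004768372, 0.36800000071525574], [0.6370000243186951, 0.5929999947547913]]
stripe ((0.5538124442100525, 0.24945096671581268), (0.014329048804938793, 0.05075932666659355), 34.259910583496094)
handle+flap 714 ((0.6024397015571594, 0.22003722190856934), (0.2835448086261749, 0.10986311733722687), 19.627685546875) 190 255 145 251
grip ((0.4632405936717987, -0.18434657156467438), (0.0616452693939209, 0.015635106712579727), 85.73993682861328)
side roof ((0.9103284478187561, 0.3788573145866394), (0.5476245284080505, 1.1371573209762573), 89.49073028564453) [[0.33899998664855957, 0.10999999940395355], [1.4759999513626099, 0.10000000149011612], [1.4809999465942383, 0.6480000019073486], [0.3440000116825104, 0.6579999923706055]]
stripe ((0.5519123673439026, 0.2504773736000061), (0.013266118243336678, 0.05461140722036362), 33.229183197021484)
handle+flap 1983 ((0.9645118713378906, 0.20525744557380676), (0.23885072767734528, 1.029101014137268), 89.35568237304688) 222 580 48 159
grip ((0.4633055329322815, -0.18050804734230042), (0.04582805931568146, 0.013562850654125214), 89.73426818847656)
```

View pics/crops.png

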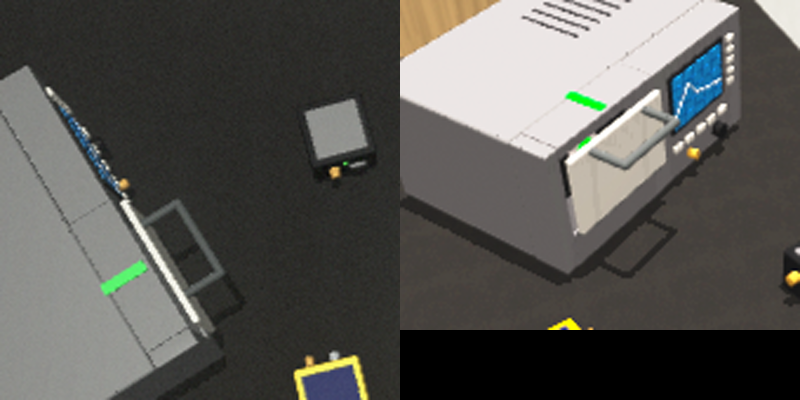

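The crops show the handle bar in the top view running from about px (236,177) to (254,205), with the front face turned about 33.6° off world x. I'll raise the arm and travel towards it, then refine the handle position.

Call:
{"name": "arm_command", "arguments": {
  "rows": [
    [0, 0, 0.04, 0],
    [0.01, 0.02, 0.075, 7],
    [0.03, 0.05, 0.08, 14],
    [0.05, 0.08, 0.08, 21],
    [0.07, 0.11, 0.08, 28],
    [0.09, 0.14, 0.08, 35],
    [0.11, 0.17, 0.08, 42],
    [0.13, 0.2, 0.08, 49],
    [0.15, 0.23, 0.08, 56],
    [0.17, 0.26, 0.08, 63],
    [0.19, 0.29, 0.08, 70],
    [0.21, 0.32, 0.08, 77]
  ],
  "gripper": 0
}}

```text
t: 1.1
position: [0.3568, -0.1821, 0.3104]
tcp_rot: [-3.142, 0.002, 0.062]
ft_force: [0.5, -0.4, 0.7]
opening: -0.0002
```

```bash
python3 - <<'E'
from h import *
s=sensors.state(); print(s["t"],s["position"],s["tcp_rot"],s["opening"])
z=np.load("top0.npz"); p,d=z["p"],z["d"]; P=cloud("top",d)
F=np.array([.570,.223]); o=np.array([.553,-.833]); a=np.array([.833,.553])
q=(d>0)&(P[...,2]>.13)&(P[...,2]<.172)
X=P[q]; O=(X[:,:2]-F)@o; A=(X[:,:2]-F)@a; k=(O>.035)&(O<.07)&(abs(A)<.08)
print("bar",k.sum(),np.percentile(O[k],[2,50,98]),np.percentile(A[k],[2,50,98]),np.median(X[k,2]), np.polyfit(A[k],O[k],1))
for u,v in((236.5,177),(253.5,205)): 
    w=plane("top",u,v,.16)[:2]-F; print(w@o,w@a)
X=P[(d>0)&(P[...,2]>.155)&(P[...,2]<.168)]; O=(X[:,:2]-F)@o; A=(X[:,:2]-F)@a; k=(O>-.02)&(O<.02)&(abs(A)<.12)
print("flap top",k.sum(),np.percentile(O[k],[2,50,98]),np.percentile(A[k],[2,98]))
E
```

```text
1.1 [ 0.35679574 -0.18209164  0.31044483] [-3.14156393e+00  1.56733236e-03  6.17731810e-02] -0.00015549624766420615
bar 202 [0.03640132 0.05403503 0.0601054 ] [-0.04889629 -0.00116098  0.0477939 ] 0.16002454044467437 [0.00600877 0.05244319]
0.05769441519211883 0.039265001067948044
0.05641347044287337 -0.045121438798854656
flap top 277 [-0.00457114  0.00745399  0.01795173] [-0.09889745  0.11055013]
```

Call:
{"name": "arm_command", "arguments": {
  "rows": [
    [0.019, 0.032, 0, 5],
    [0.038, 0.063, 0, 10],
    [0.057, 0.095, 0, 15],
    [0.076, 0.127, 0, 20],
    [0.095, 0.158, 0, 25],
    [0.115, 0.19, 0, 30],
    [0.134, 0.222, 0, 30],
    [0.153, 0.253, 0, 30],
    [0.172, 0.285, 0, 30],
    [0.191, 0.317, 0, 30],
    [0.21, 0.349, 0, 30],
    [0.229, 0.38, 0, 30]
  ]
}}

```text
t: 2.1
position: [0.5862, 0.1998, 0.3099]
tcp_rot: [-3.141, 0.002, 0.586]
ft_force: [0.1, -0.4, 0.1]
opening: 0.0002
```

Call:
{"name": "arm_command", "arguments": {
  "rows": [
    [0, 0, -0.03, 0],
    [0, 0, -0.06, 0],
    [0, 0, -0.09, 0],
    [0, 0, -0.11, 0],
    [0, 0, -0.125, 0],
    [0, 0, -0.125, 0],
    [0, 0, -0.125, 0]
  ]
}}

```text
t: 2.68
position: [0.5856, 0.1996, 0.184]
tcp_rot: [-3.141, 0.005, 0.586]
ft_force: [-0.0, -0.3, 0.5]
opening: -0.0001
```

```bash
python3 - <<'E'
from h import *
s=sensors.state(); print(s["t"],s["position"],s["tcp_rot"],s["ft_force"])
a,_=grab_frame("side"); b,_=grab_frame("top")
c=lambda p,y,x:cv2.resize(p[y:y+140,x:x+140],(400,400))
cv2.imwrite("pics/hook.png",np.hstack([c(a,60,200),c(b,120,170)]))
E
```

```text
2.6833 [0.58559465 0.19960743 0.18404933] [-3.14077468  0.00464749  0.58584059] [-0.0266069  -0.31332573  0.46280459]
```

View pics/hook.png

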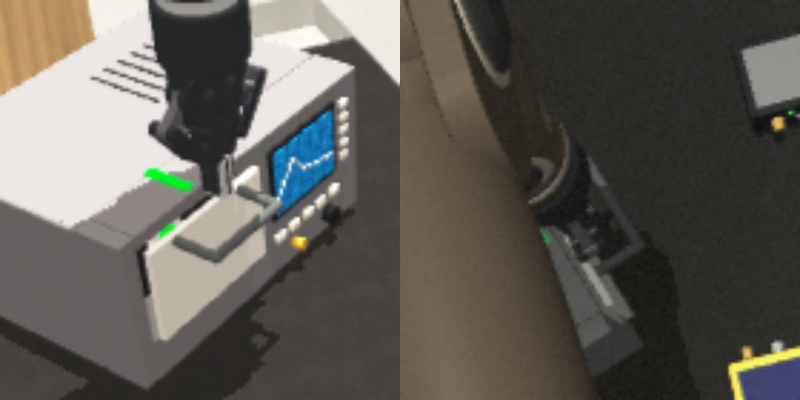

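The left crop shows the shut fingertips at about (225,190), just above the slot between flap and bar. I'll go down into it next.

Call:
{"name": "arm_command", "arguments": {
  "rows": [
    [0.001, -0.001, -0.015, 0],
    [0.001, -0.001, -0.03, 0],
    [0.001, -0.001, -0.045, 0],
    [0.001, -0.001, -0.053, 0],
    [0.001, -0.001, -0.053, 0]
  ]
}}

```text
t: 3.2
position: [0.5874, 0.1988, 0.1325]
tcp_rot: [-3.141, 0.002, 0.586]
ft_force: [-0.6, -0.4, -0.8]
opening: -0.0001
```

Call:
{"name": "arm_command", "arguments": {
  "rows": [
    [0.0066, -0.01, 0, 0],
    [0.01, -0.015, -0.004, 0],
    [0.013, -0.02, -0.008, 0],
    [0.017, -0.026, -0.014, 0],
    [0.0205, -0.031, -0.02, 0],
    [0.024, -0.036, -0.027, 0],
    [0.027, -0.041, -0.035, 0],
    [0.029, -0.044, -0.041, 0],
    [0.032, -0.048, -0.048, 0],
    [0.032, -0.048, -0.048, 0]
  ]
}}

```text
t: 4.03
position: [0.6185, 0.15, 0.0819]
tcp_rot: [-3.14, 0.005, 0.585]
ft_force: [-1.3, 0.8, -1.2]
opening: 0.0001
```

```bash
python3 - <<'E'
from h import *
a,_=grab_frame("side"); b,_=grab_frame("top")
c=lambda p,y,x:cv2.resize(p[y:y+140,x:x+140],(400,400))
cv2.imwrite("pics/hook2.png",np.hstack([c(a,60,200),c(b,120,170)]))
E
```

```text
(no output)
```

View pics/hook2.png

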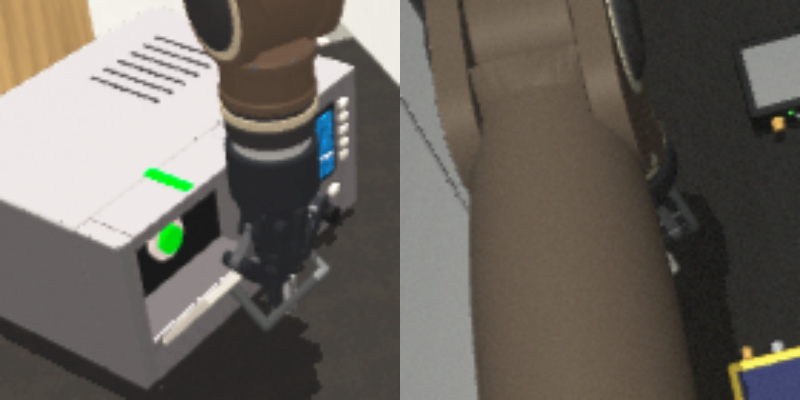

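The left crop shows the flap about 40° open with the green marker visible at (172,238), which is full-frame px (260,143). Next I'll come out of the slot and push the flap down from its inner side.

Call:
{"name": "arm_command", "arguments": {
  "rows": [
    [0, 0, 0.03, 0],
    [0, 0, 0.06, 0],
    [0, 0, 0.09, 0],
    [0, 0, 0.095, 0],
    [-0.01, 0.016, 0.095, 0],
    [-0.0215, 0.0325, 0.095, 0],
    [-0.0215, 0.0325, 0.095, 0],
    [-0.0215, 0.0325, 0.095, 0]
  ]
}}

```text
t: 4.8
position: [0.5975, 0.1835, 0.1793]
tcp_rot: [3.141, 0.003, 0.587]
ft_force: [1.1, -0.7, 0.8]
opening: -0.0001
```

Call:
{"name": "arm_command", "arguments": {
  "rows": [
    [0, 0, -0.02, 0],
    [0, 0, -0.04, 0],
    [0.003, -0.004, -0.05, 0],
    [0.006, -0.009, -0.058, 0],
    [0.0085, -0.013, -0.065, 0],
    [0.011, -0.016, -0.072, 0],
    [0.013, -0.019, -0.079, 0],
    [0.0145, -0.022, -0.086, 0],
    [0.016, -0.0245, -0.094, 0],
    [0.017, -0.026, -0.101, 0],
    [0.017, -0.026, -0.107, 0],
    [0.017, -0.026, -0.11, 0]
  ]
}}

```text
t: 5.8
position: [0.6141, 0.1572, 0.0681]
tcp_rot: [3.141, 0.004, 0.587]
ft_force: [0.1, -0.4, 1.3]
opening: 0.0002
```

Call:
{"name": "arm_command", "arguments": {
  "rows": [
    [0.001, -0.002, -0.004, 0],
    [0.001, -0.002, -0.007, 0],
    [0.001, -0.002, -0.007, 0]
  ]
}}

```text
t: 6.05
position: [0.6145, 0.1572, 0.0671]
tcp_rot: [-3.14, -0.001, 0.588]
ft_force: [-15.2, 2.1, 34.1]
opening: 0.0001
```

Call:
{"name": "arm_command", "arguments": {
  "rows": [
    [0, 0, 0.035, 0],
    [0, 0, 0.07, 0],
    [0, 0, 0.11, 0],
    [0, 0, 0.15, 0],
    [0, 0, 0.19, 0],
    [0, -0.04, 0.23, 0],
    [-0.02, -0.076, 0.24, -5],
    [-0.037, -0.11, 0.24, -10],
    [-0.054, -0.145, 0.24, -15],
    [-0.07, -0.18, 0.24, -20],
    [-0.09, -0.21, 0.24, -25],
    [-0.108, -0.24, 0.24, -33]
  ]
}}

```text
t: 7.05
position: [0.505, -0.0842, 0.3071]
tcp_rot: [-3.14, -0.001, 0.022]
ft_force: [0.7, 0.2, 0.8]
opening: -0.0001
```

```bash
python3 - <<'E'
from h import *
a,d=grab_frame("side"); b,db=grab_frame("top")
P=cloud("side",d)
F=np.array([.572,.220]); o=np.array([.553,-.833]); al=np.array([.833,.553])
h=cv2.cvtColor(a,cv2.COLOR_BGR2HSV); m=cv2.inRange(h,(45,100,50),(80,255,255)); k,l,s,ce=cv2.connectedComponentsWithStats(m)
for i in range(1,k):
    if s[i,4]>15: print(s[i],ce[i],np.median(P[(l==i)&(d>0)],0), plane("side",*ce[i],.108))
for n,dd in(("side",d),("top",db)):
    Q=cloud(n,dd); Q=Q[dd>0]; O=(Q[:,:2]-F)@o; A=(Q[:,:2]-F)@al
    k=(abs(A)<.06)&(O>.015)&(O<.095)&(Q[:,2]>.03)&(Q[:,2]<.13)
    print(n,k.sum(),"slope/intercept",np.polyfit(O[k],Q[k,2],1))
c=lambda p,y,x:cv2.resize(p[y:y+200,x:x+200],(400,400))
cv2.imwrite("pics/open.png",np.hstack([c(a,60,180),c(b,100,170)]))
E
```

```text
side 776 slope/intercept [0.07224256 0.06061272]
top 1260 slope/intercept [0.07360556 0.06283833]
```

View pics/open.png

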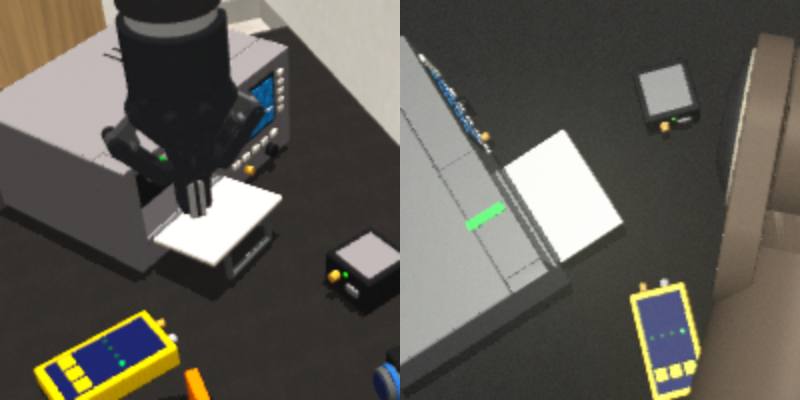

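The flap measures about 1.50 rad open: the picture shows it level, and the depth slope agrees. The bystanders look untouched. Next is the mirror.

Call:
{"name": "arm_command", "arguments": {
  "rows": [
    [-0.014, -0.032, 0, -1.3],
    [-0.028, -0.064, 0, -1.3],
    [-0.0415, -0.095, 0, -1.3],
    [-0.0415, -0.095, -0.03, -1.3],
    [-0.0415, -0.095, -0.05, -1.3],
    [-0.0415, -0.095, -0.06, -1.3],
    [-0.0415, -0.095, -0.06, -1.3]
  ],
  "gripper": 1
}}

```text
t: 7.73
position: [0.4616, -0.1802, 0.2456]
tcp_rot: [-3.139, 0.002, -0.003]
ft_force: [-0.1, 0.0, 0.2]
opening: 0.0833
```

```bash
python3 - <<'E'
from h import *
print(sensors.state()["position"],sensors.state()["tcp_rot"],sensors.state()["opening"])
for n in("top","side"):
    z=np.load(n+"0.npz"); p,d=z["p"],z["d"]; P=cloud(n,d); h=cv2.cvtColor(p,cv2.COLOR_BGR2HSV)
    m=(cv2.inRange(h,(0,0,150),(180,50,255))>0)&(P[...,2]<.03)&(P[...,2]>-.01)&(abs(P[...,1]+.18)<.08)&(P[...,0]>.36)&(P[...,0]<.72)
    r=cv2.minAreaRect(P[m][:,:2].astype(np.float32)); print(n,"plate",m.sum(),r)
    g=(cv2.inRange(h,(6,140,100),(34,255,255))>0)&(d>0)&(abs(P[...,2]-.2)<.004)&(abs(P[...,1]+.18)<.04)
    print("griptop",g.sum(),P[g].mean(0),cv2.minAreaRect(P[g][:,:2].astype(np.float32)))
b,d=grab_frame("side"); P=cloud("side",d); h=cv2.cvtColor(b,cv2.COLOR_BGR2HSV)
m=cv2.inRange(h,(45,100,50),(80,255,255));k,l,s,ce=cv2.connectedComponentsWithStats(m)
for i in range(1,k):
    if s[i,4]>15: print("green",s[i],ce[i],np.median(P[(l==i)&(d>0)],0),plane("side",*ce[i],.108))
c=lambda p,y,x:cv2.resize(p[y:y+200,x:x+200],(400,400))
cv2.imwrite("pics/m.png",np.hstack([c(b,170,200),c(grab_frame("top")[0],130,300)]))
E
```

```text
[ 0.46161989 -0.18017985  0.24564339] [-3.13944395e+00  2.18480416e-03 -2.55940606e-03] 0.08329973398345297
top plate 2758 ((0.562268078327179, -0.1805599331855774), (0.09055142104625702, 0.31403905153274536), 88.7034912109375)
griptop 92 [ 0.46498717 -0.17950424  0.20061079] ((0.4649418890476227, -0.17928825318813324), (0.009661804884672165, 0.0425860732793808), 0.7029554843902588)
side plate 5050 ((0.5621569156646729, -0.17538219690322876), (0.10541021823883057, 0.3172176480293274), 88.72537994384766)
griptop 151 [ 0.46398215 -0.18141338  0.1986453 ] ((0.46409639716148376, -0.1801067739725113), (0.04499756544828415, 0.011909687891602516), 89.5409927368164)
```

View pics/m.png

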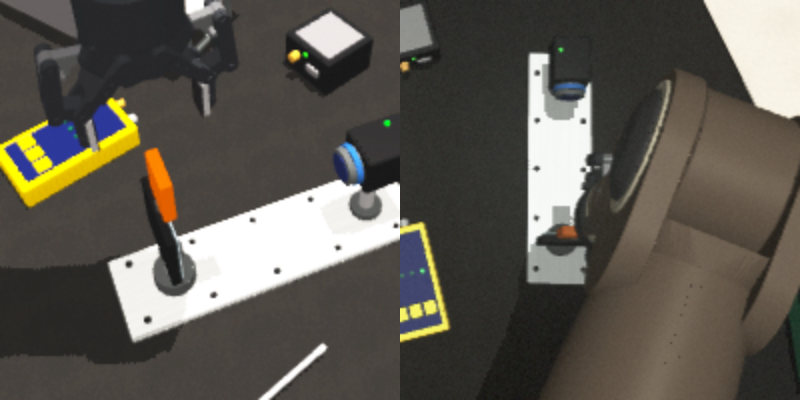

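The pictures show the gripper over the orange grip, which is at left-crop (160,185), with everything else in place. I'll go down and grip it.

Call:
{"name": "arm_command", "arguments": {
  "rows": [
    [0.003, 0.0005, -0.02, 0],
    [0.003, 0.0005, -0.04, 0],
    [0.003, 0.0005, -0.06, 0],
    [0.003, 0.0005, -0.08, 0],
    [0.003, 0.0005, -0.089, 0],
    [0.003, 0.0005, -0.089, 0]
  ]
}}

```text
t: 8.33
position: [0.4655, -0.1792, 0.1586]
tcp_rot: [-3.14, 0.0, -0.001]
ft_force: [-0.5, 0.3, 0.3]
opening: 0.0852
```

Call:
{"name": "arm_command", "arguments": {
  "rows": [
    [0, 0, 0, 0],
    [0, 0, 0, 0],
    [0, 0, 0, 0],
    [0, 0, 0, 0],
    [0, 0, 0, 0],
    [0, 0, 0, 0],
    [0, 0, 0, 0],
    [0, 0, 0, 0]
  ],
  "gripper": 0,
  "newtons": 40
}}

```text
t: 9.0
position: [0.4642, -0.1795, 0.1592]
tcp_rot: [-3.141, 0.002, -0.002]
ft_force: [-7.4, -0.8, 6.7]
opening: 0.0116
```

Call:
{"name": "arm_command", "arguments": {
  "rows": [
    [-0.001, 0, 0, 3],
    [-0.001, 0, 0, 7],
    [-0.001, 0, 0, 11],
    [-0.001, 0, 0, 15],
    [-0.001, 0, 0, 19],
    [-0.001, 0, 0, 23],
    [-0.001, 0, 0, 27],
    [-0.001, 0, 0, 31],
    [-0.001, 0, 0, 35],
    [-0.001, 0, 0, 38],
    [-0.001, 0, 0, 39.3],
    [-0.001, 0, 0, 39.3]
  ]
}}

```text
t: 10.0
position: [0.4645, -0.1794, 0.1593]
tcp_rot: [3.141, -0.0, 0.685]
ft_force: [5.2, 0.4, -2.6]
opening: 0.0116
```

Call:
{"name": "arm_command", "arguments": {
  "rows": [
    [0, 0, 0, 0],
    [0, 0, 0, 0],
    [0, 0, 0, 0],
    [0, 0, 0, 0],
    [0, 0, 0, 0],
    [0, 0, 0, 0]
  ]
}}

```text
t: 10.5
position: [0.4645, -0.1793, 0.1593]
tcp_rot: [3.141, -0.0, 0.685]
ft_force: [3.0, -0.0, -1.6]
opening: 0.0116
```

```bash
python3 - <<'E'
from h import *
s=sensors.state(); print(s)
b,d=grab_frame("side"); P=cloud("side",d); h=cv2.cvtColor(b,cv2.COLOR_BGR2HSV)
m=cv2.inRange(h,(45,100,50),(80,255,255));k,l,st,ce=cv2.connectedComponentsWithStats(m)
for i in range(1,k):
    if st[i,4]>15: print("green",st[i],ce[i],np.median(P[(l==i)&(d>0)],0),plane("side",*ce[i],.108))
g=(cv2.inRange(h,(5,140,60),(34,255,255))>0)&(d>0)&(P[...,2]>.14)&(P[...,2]<.205)&(abs(P[...,1]+.18)<.04)&(abs(P[...,0]-.464)<.04)
print("grip",g.sum(),cv2.minAreaRect(P[g][:,:2].astype(np.float32)))
t,dt=grab_frame("top"); c=lambda p,y,x:cv2.resize(p[y:y+200,x:x+200],(400,400))
c2=cv2.resize(b[200:330,220:350],(400,400),interpolation=cv2.INTER_CUBIC)
cv2.imwrite("pics/f.png",np.hstack([c2,c(b,60,180)]))
E
```

```text
{'t': 10.5, 'q': array([-3.68402479e-01,  8.43104351e-02, -2.43891488e-01,  1.24203976e+00,
       -4.57214757e-05,  5.17097783e-01]), 'joint_vel': array([ 0.00131439, -0.00015558,  0.00035902, -0.00131212, -0.0013463 ,
       -0.00161906]), 'effort': array([ -0.40212074, -41.49646282,  34.90718365,   0.66696251,
        -0.28379071,  -0.07054748]), 'position': array([ 0.4645422 , -0.17934006,  0.15925491]), 'tcp_rot': array([ 3.14108792e+00, -2.34448269e-04,  6.85296112e-01]), 'ft_force': array([ 2.9889675 , -0.03658675, -1.6465862 ]), 'wrist_torque': array([ 0.07752886, -0.28567068, -0.05788784]), 'opening': 0.011606542124557667}
grip 203 ((0.4716014266014099, -0.1924317181110382), (0.016655320301651955, 0.01696976274251938), 44.71003723144531)
```

View pics/f.png

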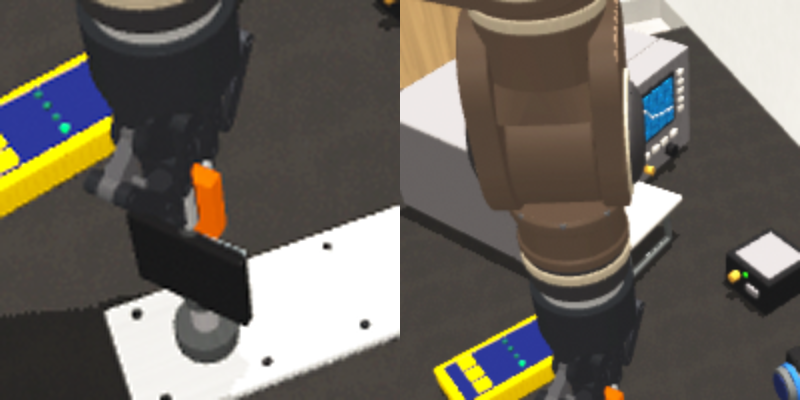

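The mirror has turned with the grip. As a last check I'll fit a plane to the mirror's back and cast a ray to the marker pixel seen earlier.

```bash
python3 - <<'E'
from h import *
mk=plane("side",260.2,143.3,.108); print("marker",mk)
b,d=grab_frame("side"); P=cloud("side",d)
u=np.array([np.cos(.685),np.sin(.685)]); v=np.array([-u[1],u[0]])
M=np.array([.4645,-.1795]); w=P[...,:2]-M
k=(d>0)&(P[...,2]>.078)&(P[...,2]<.132)&(abs(w@u)<.025)&(abs(w@v)<.034)
f=np.polyfit((w@v)[k],(w@u)[k],1); r=np.abs(np.polyval(f,(w@v)[k])-(w@u)[k]); print(k.sum(),f,r.std())
face=.685-np.arctan(f[0])
for F in(.685,face):
  for L in(0,-.023):
    s=2*F-L; e=mk[:2]-M; print(F,L,"y off",-np.sin(s)*e[0]+np.cos(s)*e[1])
    e=np.array([.549,.255])-M; print("   alt",-np.sin(s)*e[0]+np.cos(s)*e[1])
E
```

```text
marker [0.55014065 0.25240106 0.108     ]
446 [ 0.00197592 -0.01111586] 0.00031514390134115063
0.685 0 y off 0.002222586948954275
   alt 0.003858672585262485
0.685 -0.023 y off -0.007904107674749083
   alt -0.006321792189933839
0.6830240824703426 0 y off 0.003962575157406251
   alt 0.0056078131812267035
0.6830240824703426 -0.023 y off -0.006164298605791443
   alt -0.004572684043743433
```

All the estimates put the sight line within 8 mm of the marker, so I'm handing in.

```bash
python3 -c "
from bench import robot,sensors
print(robot.finish_job()); s=sensors.state(); print(s['t'],s['tcp_rot'],s['opening'])"
```

```text
the job is handed in; nothing more can be done
None
the job is handed in; nothing more can be done
```

I opened the flap, turned the mirror to face the marker, and handed the job in while still gripping the orange grip. `finish_job()` gives no verdict, so whether the run passed is not confirmed.

- **Flap:** I hooked it by its handle to about 40°, then pushed it down from the inside to its stop. Depth in both views put it at about 1.50 rad, against the 1.3 rad needed. That last push reached about 34 N on the fingertips; the 40 N limit is for the arm and gripper body.
- **Mirror:** I gripped it with 40 N and turned it to about 0.685 rad (39°). A plane fitted to the mirror's back read 0.683 rad. The reflected line of sight passes within about 8 mm of the marker, against the 40 mm allowed, and the arm was still before hand-in.
- **Uncertainty:** The base plate measured about 1.3° off the direction I took for the lens. That shifts the sight line by about 10 mm, and the 8 mm figure already includes it.
- **Marker:** I located it from the roof stripe and again from one side view, and the two agreed to about 3 mm. The arm hid it from the cameras at the end, so I could not see it in the mirror directly.
- **Bystanders:** The light source and receiver looked untouched in the pictures. The arm never went near the screwdriver, but I did not measure any of the three again at the end.

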